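# Edge the berry loaf cake out on its board and set it on the scale

## Task

The berry loaf cake (red glaze, three berries) is to be weighed. Without touching the cake, slide its oak board along the display step until the board's front end sticks out over the step's front edge far enough to pinch, then carry the board level to the scale and set it on the round pan, centred and lying flat, with the cake still in its place on the board. Let go, and leave the two other cakes and their boards where they are.

Things in the scene. Friction and masses are not known exactly. Their poses are not given: they have to be found in the camera images.
- shelf: black slatted metal display step, fixed: 280 mm deep (x), 270 mm wide (y), flat top 70 mm above its origin (middle of its footprint, at counter height). -x is its front, facing the robot, its front edge at x = -140 mm. Three cake boards lie on it along its x, gaps about 18 mm, front ends 12 to 35 mm behind the front edge; at least 80 mm of top is free behind them
- shelf_edge (a point): middle of the front edge of the step's top surface (70 mm above the counter); in front of and below it there is nothing but the counter
- board: oak board under the berry loaf, 160 mm long (x) x 60 mm wide (y) x 6 mm thick, 50 g, loose, slides on the step (friction about 0.6). Origin: centre of its underside; z up; its -x end is the front, nearest the step's front edge. The cake covers the middle 82 mm: 39 mm of bare board at each end
- board_front (a point): middle of the front (-x) end face of that board, 80 mm from its origin, 3 mm above its underside
- cake: berry loaf cake, 82 mm long (x) x 46 mm wide (y), 36 mm high, 44 mm to the top of the berries: brown paper case, golden crust, red glaze, three dark red berries; 110 g, stands loose in the middle of the oak board. Origin: centre of its underside. Not to be touched
- choc_cake: bystander: chocolate loaf cake (dark brown, pale drizzle) of the same size, fixed on its own oak board of the same size; loose on the step. Origin: centre of the board's underside
- lemon_cake: bystander: white-iced loaf cake with yellow peel, same size, fixed on its own oak board; loose on the step. Origin: centre of the board's underside
- scale: slate-grey counter scale, fixed: housing 195 (x) x 180 mm, 40 mm high, and above its middle on a neck the round steel pan, 110 mm across, 6 mm thick. It stands left or right of the step. Origin: under the pan's centre at counter height; -x is the side of the display
- pan (a point): centre of the pan's flat top, 76 mm above the counter; the pan does not give
Not all that is in view belongs to the job. Leave any grey or orange look-alike of the board alone.

How it is judged:
On the way:
1. the board lies flat on the step with its front end at least 20 mm out over the front edge, the cake on it (x of board_front in the frame of shelf below -0.16 m and x of board in the frame of shelf above -0.14 m and angle between board's own z axis and vertical below 0.05 rad and z of board_front in the frame of shelf between 0.068 and 0.078 m and contact force between board and shelf above 0.3 N and horizontal distance between cake and board below 0.015 m), for 0.2 s.
At the end, for the whole second after the job is handed in: The board rests flat (3 degrees) on the pan, centres within 25 mm; the berry cake stands upright on it, within 15 mm of the board's centre and in line with it (14 degrees); all is at rest, and the other two cakes are within 15 mm of where they began (horizontal distance between board and pan below 0.025 m and z of board in the frame of pan between -0.004 and 0.004 m and angle between board's own z axis and vertical below 0.05 rad and contact force between board and scale above 0.5 N and horizontal distance between cake and board below 0.015 m and z of cake in the frame of board below 0.01 m and angle between cake's own z axis and vertical below 0.08 rad and angle between the x axis of cake and the x axis of board, either way round below 0.25 rad and linear speed of each of board, cake below 0.01 m/s and distance of each of choc_cake, lemon_cake from where it was at the start of the episode below 0.015 m); the robot touches nothing.
It fails at once if the robot touches the berry cake (contact force between any of the fingers, the arm and cake above 0.3 N).
It fails at once if another cake is shoved more than 15 mm or tipped (distance of any of choc_cake, lemon_cake from where it was at the start of the episode above 0.015 m or angle between any of choc_cake, lemon_cake's own z axis and vertical above 0.2 rad).
It fails at once if the berry cake slides off its place on the board (horizontal distance between cake and board above 0.03 m).
It fails at once if the board is tipped (angle between board's own z axis and vertical above 0.3 rad).
It also fails if it takes over 54 s, if anything falls off the work surface, if the arm or the gripper's body presses on something with over 40 N, if the wrist force passes 120 N, or if a joint passes its speed limit or range.

## Robot

A 6-joint arm with a two-finger parallel gripper is mounted at the origin on the work surface. World frame = base frame: x ahead of the robot, y to its left, z up, the work surface at z = 0. Lengths are in m, angles in rad, forces in N, time in s.
With the tool pointing down it reaches from about 0.275 to 0.825 m from the base axis. Payload 4.9 kg.
Tool frame: the origin (TCP) lies midway between the tips of the shut fingers; the grasp point (between the pads) lies 19 mm behind it (bot.grip_depth is the distance from the TCP to the grasp point, in m); y points along the fingers, x is the direction in which the jaws open and shut, and the axes are right-handed (so a half turn about y gives the same grasp; the last joint's range is limited). The gripper opens to 85 mm and grips with 20 to 120 N. Pads are 22 mm wide; open, the fingers measure 114 mm over their backs; the gripper's body (76 mm by 85 mm) begins 54 mm behind the grasp point. The pads swing forward as they close: fully open they stand 13 mm farther back than shut.
Start: joints at [-1.353, 0.326, -0.193, 1.052, 0, 1.437], TCP at [0.19, -0.516, 0.231] pointing down, gripper open.
Joint ranges: [-2.65, 2.65], [-0.97, 1.79], [-1.3, 1.35], [-1.93, 2.1], [-1.47, 1.37], [-3.14, 3.14]. Speed limits (rad/s): [2.57, 2.57, 3.14, 3.14, 3.14, 3.14].

## Interface

Orientations are given as a unit quaternion [w, x, y, z].
In Python, from cell import bot gives the robot as it stands. Calls block until the motion is done:
- bot.move_pose(position, orientation): joint-space move of the TCP to a pose.
- bot.move_linear(position, speed=0.15, rotation=None, until_force=None): straight line of the TCP; rotation=None keeps the orientation; speed is the mean speed in m/s. With until_force (N) it stops when the force on the tool has changed by that much, and returns True; else False.
- bot.goto_joints(angles): joint-space move.
- bot.set_gripper(opening, grasp_force=None): opening from 0.0 (shut) to 1.0 (fully open); grasp_force is the grip in N (None keeps the last); returns when the fingers have stopped.
- bot.wait(seconds).
- bot.solve_ik(position, orientation): joint angles nearest the present ones, or None.
- bot.camera(name): name is "side" or "top"; returns the picture (420x560x3 uint8, red, green, blue); there is no depth.
- bot.calibration(name): a dict with "mtx" (3x3 intrinsics, pixels), "extrinsics" (4x4, takes a point from world to camera coordinates). Camera axes: x right, y down, z forward; pixel columns grow to the right and rows downward; lengths in m; the calibration is good to about 2 mm. A picture is of the moment at which its call begins. calibration takes no time and is no camera call.
A pose or a line that the arm cannot do raises bot.PlanningError and nothing moves.
- bot.close_job(): hands the job in, once; it reports no verdict.
Trained networks look in the newest picture that a camera, given by its name, has taken for a name from the list of things; names that differ only in an ending like _2 or _b are one class to them, and where a whole thing is asked for, a point or a joint stands for the part that bears it (a point fixed in the world has none). Each returns a list of dicts, best first, with "confidence" (0 to 1); they miss things now and then, are a little off and sometimes report something else, mostly with a low value. They report only what shows in the picture. A call takes as long as a camera call. They do not tell look-alikes from the thing itself.
- bot.search_frame(camera, thing): "bbox" ([left, top, width, height] in pixels, round what is visible of it).
Readings, each from a call of its own:
- bot.read_clock(): time.
- bot.read_joint_positions(): joint angles.
- bot.read_joint_vel(): joint speeds.
- bot.read_joint_efforts(): joint torques, N m.
- bot.read_position(): TCP position.
- bot.read_tool_rot(): TCP orientation.
- bot.read_ft_force(): force on the tool from outside, world axes, zero at the start.
- bot.read_moment(): the same for the moment, N m.
- bot.read_gripper_width(): opening from 0.0 (shut) to 1.0 (fully open).
Only numpy, scipy, OpenCV 4.12 (cv2) and the standard library are available. Lean on these libraries where they do the work, as an engineer would, in place of code of your own. Each camera call takes 0.05 s, during which the arm holds its last target.

## Working session

There is one attempt and no reset: what is moved stays moved. The work goes in short steps, each a Python script; the robot and the scene stay as the last script left them, time stands still between calls to the robot, and variables do not carry over. Pictures are saved under pics/ and viewed, and the job is handed in when it is done.

```bash
mkdir -p pics; ls; python3 - <<'E'
from cell import bot
import cv2
for c in ("side","top"):
    im=bot.camera(c); cv2.imwrite(f"pics/{c}0.png",im[:,:,::-1])
    k=bot.calibration(c); print(c,k["mtx"].round(1).tolist(),k["extrinsics"].round(4).tolist())
    for t in ("shelf","board","cake","choc_cake","lemon_cake","scale"):
        print(t,[(d["bbox"],round(d["confidence"],2)) for d in bot.search_frame(c,t)][:4])
print(bot.read_clock(),bot.grip_depth,bot.read_tool_rot())
E
```

```text
pics
side [[443.2, 0.0, 282.6], [0.0, 443.2, 206.9], [0.0, 0.0, 1.0]] [[-0.8292, -0.5589, 0.0045, 0.3341], [-0.3585, 0.5258, -0.7714, 0.1832], [0.4288, -0.6412, -0.6364, 0.895], [0.0, 0.0, 0.0, 1.0]]
shelf [([131.8, 131.8, 155.6, 104.4], 0.79)]
board [([238.1, 247.2, 71.5, 52.8], 0.91), ([211.1, 146.0, 58.0, 32.1], 0.58), ([301.2, 119.5, 43.7, 45.1], 0.54), ([409.3, 195.0, 27.7, 13.8], 0.44)]
cake [([223.5, 141.7, 29.9, 22.4], 0.88), ([169.2, 169.1, 60.0, 38.6], 0.32)]
choc_cake [([166.8, 168.0, 65.2, 38.5], 0.94)]
lemon_cake [([193.9, 157.2, 59.5, 37.0], 0.66), ([206.6, 142.2, 60.9, 34.1], 0.53)]
scale [([299.0, 119.3, 47.4, 44.0], 0.63)]
top [[491.3, 0.0, 279.4], [0.0, 491.3, 214.9], [0.0, 0.0, 1.0]] [[0.0021, -0.9994, 0.0334, -0.0234], [-0.9987, -0.0038, -0.0513, 0.4183], [0.0514, -0.0332, -0.9981, 1.1857], [0.0, 0.0, 0.0, 1.0]]
shelf [([208.0, 63.8, 123.5, 126.3], 0.96)]
board [([194.5, 212.8, 37.1, 70.5], 0.67), ([372.6, 277.7, 45.2, 56.0], 0.63), ([289.2, 105.3, 33.2, 66.6], 0.56)]
cake [([292.6, 117.6, 28.0, 38.7], 0.58)]
choc_cake [([226.5, 107.4, 25.3, 69.4], 0.69), ([290.6, 106.1, 26.7, 67.4], 0.68)]
lemon_cake [([259.5, 110.1, 24.8, 68.0], 0.72)]
scale [([378.9, 167.5, 81.1, 85.1], 0.75)]
0.7 0.0187 [-0.57977428  0.57980735 -0.40475437  0.40479517]
```

View pics/side0.png

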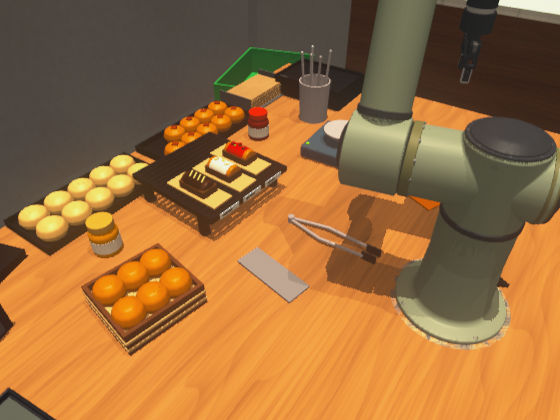

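View pics/top0.png

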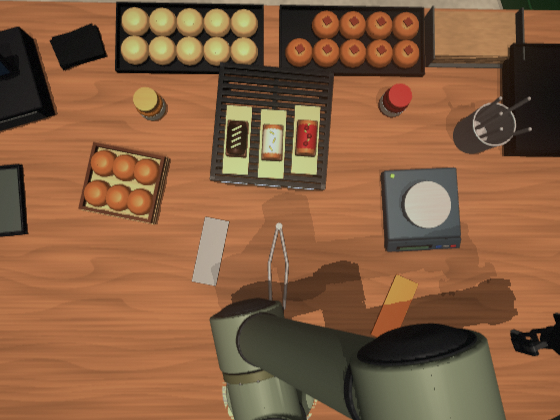

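```bash
python3 - <<'E'
import cv2
im=cv2.imread("pics/top0.png"); cv2.imwrite("pics/top0z.png",cv2.resize(im[55:200,195:345],None,fx=4,fy=4,interpolation=cv2.INTER_CUBIC)[:600])
cv2.imwrite("pics/top0s.png",cv2.resize(im[155:265,365:480],None,fx=5,fy=5,interpolation=cv2.INTER_CUBIC)[:600])
E
```

```text
(no output)
```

View pics/top0z.png

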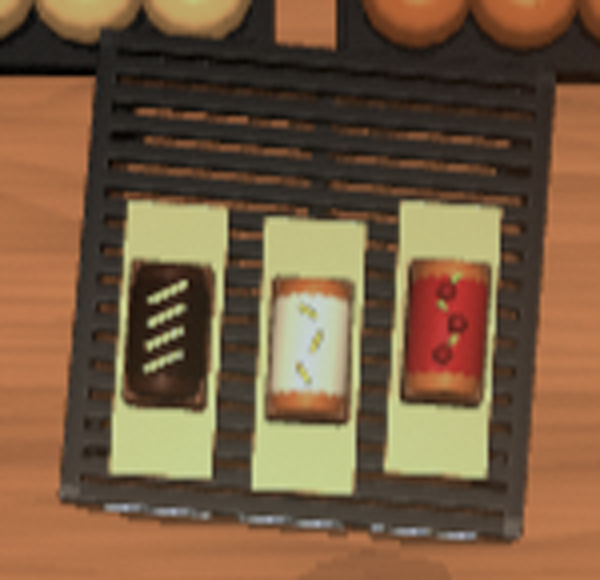

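View pics/top0s.png

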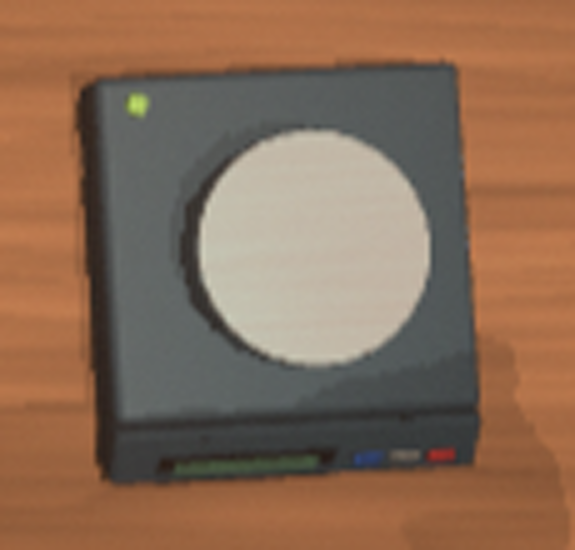

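The berry loaf's oak board is the right-hand one at top px (306,138): red glaze and three berries, against choc (238,138) and lemon (272,142). The grey slab (210,250) and the orange one (398,300) are look-alikes to leave alone. The pan is at px (428,204).

```bash
cat > h.py <<'E'
from cell import bot
import numpy as np, cv2
def unproj(cam,uv,z):
    k=bot.calibration(cam);K=k["mtx"];T=k["extrinsics"];R=T[:3,:3];t=T[:3,3]
    uv=np.atleast_2d(np.asarray(uv,float))
    d=(np.linalg.inv(K)@np.c_[uv,np.ones(len(uv))].T).T@R
    c=-R.T@t
    return c+d*((z-c[2])/d[:,2])[:,None]
def proj(cam,P):
    k=bot.calibration(cam);T=k["extrinsics"];p=np.atleast_2d(P)@T[:3,:3].T+T[:3,3];q=p@k["mtx"].T
    return q[:,:2]/q[:,2:]
def boards(im,z=0.076,roi=(210,335,95,260)):
    b,g,r=[im[:,:,i].astype(int) for i in (2,1,0)]
    m=((g>150)&(r>150)&(b<170)&(g-b>30)&(r-g<40)).astype(np.uint8)
    M=np.zeros_like(m);x0,x1,y0,y1=roi;M[y0:y1,x0:x1]=m[y0:y1,x0:x1]
    out=[]
    n,l,s,c=cv2.connectedComponentsWithStats(M)
    return M,[(s[i].tolist(),c[i].round(1).tolist()) for i in range(1,n) if s[i][4]>30],l
E
python3 - <<'E'
from h import *
im=cv2.imread("pics/top0.png")[:,:,::-1]
M,cs,l=boards(im)
print(cs)
for name,(a,b) in dict(choc=(215,255),lemon=(256,288),berry=(289,330)).items():
    sub=np.zeros_like(M);sub[:,a:b]=M[:,a:b]
    ys,xs=np.nonzero(sub)
    W=unproj("top",np.c_[xs,ys],0.076)[:,:2]
    (c,s,ang)=cv2.minAreaRect((W*1000).astype(np.float32)); print(name,c,s,ang)
# shelf front edge
z=lambda u,v:(195+u/4,55+v/4)
print("edge",unproj("top",[z(62,490),z(520,530)],0.07).round(4).tolist())
print("back",unproj("top",[z(105,40),z(553,72)],0.07).round(4).tolist())
# pan
p=lambda u,v:(365+u/5,155+v/5)
print("pan",unproj("top",[p(315,248),p(198,248),p(432,248),p(315,128),p(315,367)],0.076).round(4).tolist())
print("scale housing",unproj("top",[p(97,80),p(455,66),p(478,460),p(108,480)],0.04).round(4).tolist())
E
```

```text
[([222, 105, 30, 70, 910], [237.0, 140.4]), ([291, 105, 29, 69, 904], [304.9, 140.9]), ([258, 109, 28, 69, 926], [271.7, 144.1]), ([263, 128, 7, 25, 59], [265.0, 140.5]), ([275, 129, 7, 25, 56], [278.9, 141.6])]
choc (590.1017456054688, 78.94966888427734) (58.35892105102539, 158.6545867919922) 86.524658203125
lemon (581.6790161132812, -2.1621665954589844) (58.2188835144043, 158.6411590576172) 87.25556182861328
berry (591.9873657226562, -80.10615539550781) (58.373504638671875, 158.39532470703125) 86.5433349609375
edge [[0.5015, 0.1396, 0.07], [0.4797, -0.1263, 0.07]]
back [[0.7666, 0.1169, 0.07], [0.7511, -0.1466, 0.07]]
pan [[0.4404, -0.3663, 0.076], [0.4402, -0.3113, 0.076], [0.4407, -0.4215, 0.076], [0.4966, -0.3671, 0.076], [0.385, -0.3655, 0.076]]
scale housing [[0.5236, -0.2736, 0.04], [0.5316, -0.4482, 0.04], [0.3415, -0.4562, 0.04], [0.3317, -0.2772, 0.04]]
```

```bash
cat >> h.py <<'E'
from scipy.spatial.transform import Rotation as Rn
def quat(xa,ya):
    xa=np.array(xa,float);ya=np.array(ya,float);ya/=np.linalg.norm(ya);xa-=ya*(xa@ya);xa/=np.linalg.norm(xa)
    q=Rn.from_matrix(np.c_[xa,ya,np.cross(xa,ya)]).as_quat();return [q[3],q[0],q[1],q[2]]
def horiz(yaw,s=1): # tool points along yaw, jaws vertical
    return quat([0,0,s],[np.cos(yaw),np.sin(yaw),0])
def down(jaw,s=1): return quat([s*np.cos(jaw),s*np.sin(jaw),0],[0,0,-1])
E
python3 - <<'E'
from h import *
q=bot.read_tool_rot();print(Rn.from_quat([q[1],q[2],q[3],q[0]]).as_matrix().round(2).tolist())
d=np.deg2rad
for s in (1,-1):
    j=bot.solve_ik([.685,-.085,.0725],down(d(86.5),s));print("push",s,None if j is None else np.round(j,2))
    for yaw in (-4,-15,10):
        for p in ([.47,-.07,.073],[.36,-.07,.073],[.47,-.07,.2]):
            j=bot.solve_ik(p,horiz(d(yaw),s));print("pinch",s,yaw,p,None if j is None else np.round(j,2))
    for yaw in (-60,-40,-20,0,20):
        u=np.array([np.cos(d(yaw)),np.sin(d(yaw))])
        r=[]
        for k,z in ((-50,.079),(-50,.15),(-120,.079)):
            P=np.array([.4404,-.3663])+u*k/1000
            j=bot.solve_ik([*P,z],horiz(d(yaw),s)); r.append(None if j is None else np.round(j,2).tolist())
        print("place",s,yaw,r)
E
```

```text
[[0.34, 0.0, 0.94], [-0.94, -0.0, 0.34], [0.0, -1.0, -0.0]]
push 1 [-0.23  0.71  0.02  0.88  0.   -0.17]
pinch 1 -4 [0.47, -0.07, 0.073] None
pinch 1 -4 [0.36, -0.07, 0.073] None
pinch 1 -4 [0.47, -0.07, 0.2] None
pinch 1 -15 [0.47, -0.07, 0.073] None
pinch 1 -15 [0.36, -0.07, 0.073] None
pinch 1 -15 [0.47, -0.07, 0.2] None
pinch 1 10 [0.47, -0.07, 0.073] None
pinch 1 10 [0.36, -0.07, 0.073] [-1.68  1.44 -1.05  0.65  1.29 -1.57]
pinch 1 10 [0.47, -0.07, 0.2] None
place 1 -60 [None, None, None]
place 1 -40 [None, None, None]
place 1 -20 [None, None, None]
place 1 0 [None, None, None]
place 1 20 [[-1.5, 1.25, -0.18, 1.71, 1.29, -1.57], [-1.5, 1.12, -0.24, 1.77, 1.29, -1.57], [-1.63, 1.26, -0.14, 1.74, 1.16, -1.57]]
push -1 [-0.23  0.71  0.02  0.88  0.    2.97]
pinch -1 -4 [0.47, -0.07, 0.073] None
pinch -1 -4 [0.36, -0.07, 0.073] None
pinch -1 -4 [0.47, -0.07, 0.2] None
pinch -1 -15 [0.47, -0.07, 0.073] None
pinch -1 -15 [0.36, -0.07, 0.073] None
pinch -1 -15 [0.47, -0.07, 0.2] None
pinch -1 10 [0.47, -0.07, 0.073] None
pinch -1 10 [0.36, -0.07, 0.073] [-1.68  1.44 -1.05  0.65  1.29  1.57]
pinch -1 10 [0.47, -0.07, 0.2] None
place -1 -60 [None, None, None]
place -1 -40 [None, None, None]
place -1 -20 [None, None, None]
place -1 0 [None, None, None]
place -1 20 [[-1.5, 1.25, -0.18, 1.71, 1.29, 1.57], [-1.5, 1.12, -0.24, 1.77, 1.29, 1.57], [-1.63, 1.26, -0.14, 1.74, 1.16, 1.57]]
```

Vertical jaws with a horizontal tool are mostly out of reach. Instead I'll push from behind with the tool vertical, then pinch the overhanging end across its width with the tool tilted about 20°, which keeps the gripper body clear of the cake. I'll check IK for that plan.

```bash
cat >> h.py <<'E'
def tilt(yaw,t,s=1): # jaws across board of heading yaw; tool tilted forward by t
    f=np.array([np.cos(yaw),np.sin(yaw),0]);return quat(s*np.array([-np.sin(yaw),np.cos(yaw),0]),f*np.sin(t)-np.array([0,0,np.cos(t)]))
def tcp_for(grasp,yaw,t,depth=None):
    f=np.array([np.cos(yaw),np.sin(yaw),0]);a=f*np.sin(t)-np.array([0,0,np.cos(t)])
    return np.array(grasp)+a*(bot.grip_depth if depth is None else depth)
E
python3 - <<'E'
from h import *
d=np.deg2rad
T=d(20)
for yaw in (-4,-20,-40):
  for nm,G in (("pinch",[.451,-.07,.073]),("lift",[.451,-.07,.16]),("placeup",[.37,-.362,.16]),("place",[.37,-.362,.079])):
    if yaw!=-4 and 'place' in nm:
        G=[.4404-.069*np.cos(d(yaw)),-.3663-.069*np.sin(d(yaw)),G[2]]
    j=bot.solve_ik(tcp_for(G,d(yaw),T),tilt(d(yaw),T)); print(yaw,nm,None if j is None else np.round(j,2))
E
```

```text
-4 pinch [-0.38  0.22 -1.01  0.01  0.11 -0.3 ]
-4 lift [-0.38  0.04 -0.89  0.31  0.11 -0.3 ]
-4 placeup [-1.08  0.22 -0.66  0.5   0.29 -0.98]
-4 place [-1.08  0.35 -0.75  0.28  0.29 -0.98]
-20 pinch [-0.31  0.23 -1.01 -0.01 -0.01  0.04]
-20 lift [-0.31  0.04 -0.89  0.29 -0.01  0.04]
-20 placeup [-1.    0.16 -0.75  0.39  0.21 -0.63]
-20 place [-1.    0.3  -0.84  0.15  0.21 -0.63]
-40 pinch [-0.22  0.25 -0.96  0.05 -0.16  0.46]
-40 lift [-0.22  0.07 -0.85  0.34 -0.16  0.46]
-40 placeup [-0.87  0.12 -0.8   0.31  0.06 -0.17]
-40 place [-0.87  0.28 -0.89  0.06  0.06 -0.17]
```

```bash
python3 - <<'E'
from h import *
d=np.deg2rad; yaw=d(-3.5); f=np.array([np.cos(yaw),np.sin(yaw)])
C=np.array([.592,-.0801]); q=down(yaw+np.pi/2)
bot.set_gripper(0.3)
bot.move_pose([.47,-.1,.30],q)
P=C+f*(.080+.024)
bot.move_pose([*P,.22],q)
bot.move_linear([*P,.10],speed=.15)
hit=bot.move_linear([*P,.0722],speed=.04,until_force=4)
print(hit,bot.read_position(),bot.read_gripper_width(),bot.read_clock())
im=bot.camera("top");cv2.imwrite("pics/top1.png",im[:,:,::-1])
im2=bot.camera("side");cv2.imwrite("pics/side1.png",im2[:,:,::-1])
a=cv2.resize(im[50:200,195:345],None,fx=2.6,fy=2.6);b=cv2.resize(im2[110:260,120:320],None,fx=2,fy=2.6)
cv2.imwrite("pics/z1.png",np.hstack([a,b])[:,:,::-1])
E
```

```text
False [ 0.69593442 -0.08648937  0.07228297] 0.30378068121627033 5.8833
```

View pics/z1.png

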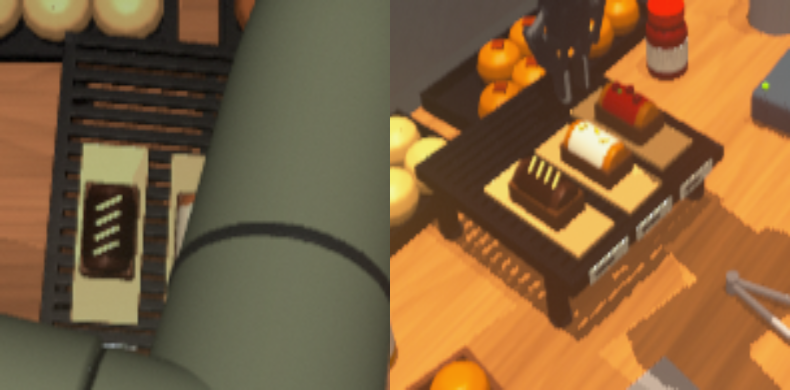

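```bash
python3 - <<'E'
from h import *
d=np.deg2rad; yaw=d(-3.5); f=np.array([np.cos(yaw),np.sin(yaw)])
P=bot.read_position()[:2]
hit=bot.move_linear([*(P-f*.06),.0722],speed=.04,until_force=8)
print(hit,bot.read_position(),bot.read_ft_force().round(2),bot.read_clock())
im2=bot.camera("side");cv2.imwrite("pics/side2.png",im2[:,:,::-1])
cv2.imwrite("pics/z2.png",cv2.resize(im2[110:260,120:320],None,fx=4,fy=4,interpolation=cv2.INTER_CUBIC)[:,:,::-1])
# predicted front-edge line and front corners for predicted board position
fr=np.array([.592,-.0801])-f*(.080+.047); n=np.array([-f[1],f[0]])
print(proj("side",[[*(fr+n*.03),.076],[*(fr-n*.03),.076]]).round(1))
E
```

```text
False [ 0.63623497 -0.08286878  0.07216658] [-0.11 -0.7   0.21] 7.625
[[270.6 180.1]
 [285.5 168.9]]
```

View pics/z2.png

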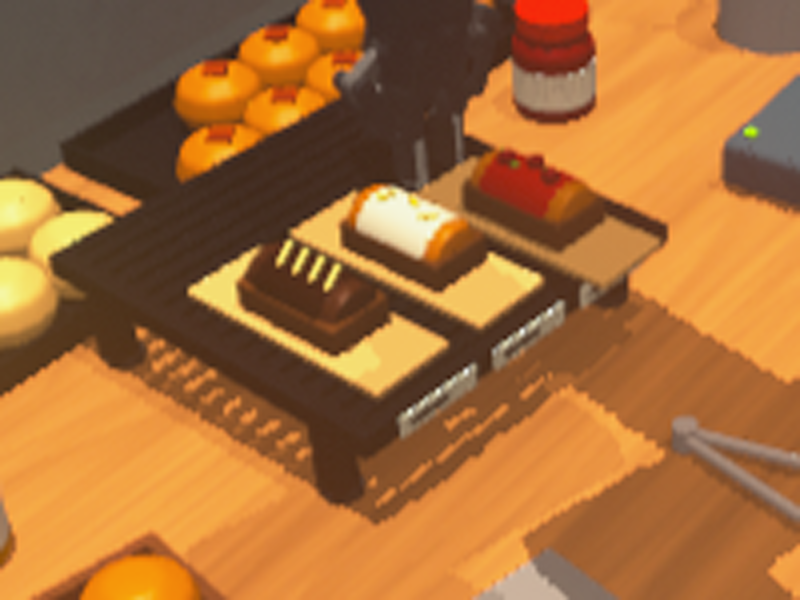

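The board slides with its cake: its front end is now at side px (271,182)–(287,169), within 2–3 px of the prediction, which puts it about 20 mm out. I'll push 26 mm more, retreat and look.

```bash
python3 - <<'E'
from h import *
d=np.deg2rad; yaw=d(-3.5); f=np.array([np.cos(yaw),np.sin(yaw)])
P=bot.read_position()[:2]
hit=bot.move_linear([*(P-f*.026),.0722],speed=.04,until_force=8)
bot.wait(.2)
bot.move_linear([*(P-f*.006),.0722],speed=.06)
P=P-f*.006
bot.move_linear([*P,.2],speed=.2)
# swing clear of the view, toward pinch side, high
bot.move_pose([.36,-.20,.28],tilt(d(-4),d(20)))
print(hit,bot.read_clock())
im=bot.camera("top");cv2.imwrite("pics/top3.png",im[:,:,::-1])
im2=bot.camera("side");cv2.imwrite("pics/side3.png",im2[:,:,::-1])
a=cv2.resize(im[90:240,200:350],None,fx=2.6,fy=2.6);b=cv2.resize(im2[110:260,120:320],None,fx=2,fy=2.6)
cv2.imwrite("pics/z3.png",np.hstack([a,b])[:,:,::-1])
M,cs,l=boards(im);print(cs)
E
```

```text
False 11.1333
[([222, 105, 30, 70, 914], [237.0, 140.5]), ([258, 109, 28, 69, 932], [271.7, 144.2]), ([263, 128, 7, 25, 58], [264.9, 140.9]), ([275, 129, 7, 25, 55], [278.9, 141.3]), ([289, 136, 29, 70, 938], [302.9, 172.3])]
```

View pics/z3.png

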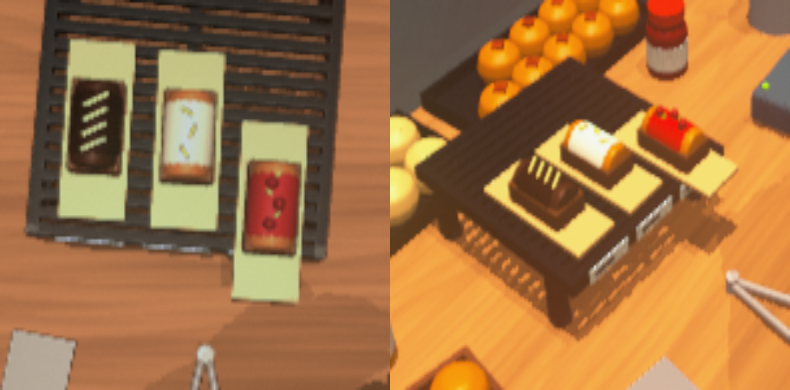

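```bash
python3 - <<'E'
from h import *
im=cv2.imread("pics/top3.png")[:,:,::-1]
M,cs,l=boards(im)
sub=M.copy();sub[:,:289]=0
ys,xs=np.nonzero(sub);W=unproj("top",np.c_[xs,ys],.076)[:,:2]
print(cv2.minAreaRect((W*1000).astype(np.float32)))
# scale of red glaze for cake centre
r=im.astype(int);R=((r[:,:,0]>120)&(r[:,:,1]<60)).astype(np.uint8);R[:, :285]=0;R[:,330:]=0;R[:130]=0;R[215:]=0
ys,xs=np.nonzero(R);print(unproj("top",[[xs.mean(),ys.mean()]],.11))
# step front edge: two pixels
z=lambda u,v:(200+u/2.6,90+v/2.6)
print(unproj("top",[z(28,232),z(322,257)],.07))
for G,nm in (([.44,-.07],"p"),):
  pass
E
```

```text
((517.7486572265625, -75.58860778808594), (58.46210861206055, 159.2703094482422), 86.4349594116211)
[[ 0.5182776 -0.0751823  0.11     ]]
[[ 0.49742869  0.13890463  0.07      ]
 [ 0.47655125 -0.12361134  0.07      ]]
```

Now about 43 mm out, cake centred on the board (within 1 mm), neighbours unmoved. Next I pinch across the width and lift a little.

```bash
python3 - <<'E'
from h import *
d=np.deg2rad; yaw=d(-3.5);T=d(20); f=np.array([np.cos(yaw),np.sin(yaw)])
C=np.array([.5177,-.0756]);G=C-f*.068;q=tilt(yaw,T)
bot.set_gripper(1.0)
P=tcp_for([*G,.073],yaw,T,.021)
bot.move_pose(P+[-.0,0,.12],q)
bot.move_linear(P+[0,0,.04],speed=.15)
print(bot.move_linear(P,speed=.05,until_force=6))
bot.set_gripper(.55,grasp_force=60) if False else bot.set_gripper(0.0,grasp_force=60)
print(bot.read_gripper_width(),bot.read_ft_force().round(2))
im2=bot.camera("side");cv2.imwrite("pics/side4.png",im2[:,:,::-1])
bot.move_linear(P+[0,0,.02],speed=.03)
print(bot.read_ft_force().round(2),bot.read_moment().round(3),bot.read_gripper_width(),bot.read_clock())
im3=bot.camera("side");cv2.imwrite("pics/side5.png",im3[:,:,::-1])
cv2.imwrite("pics/z4.png",np.hstack([cv2.resize(i[100:240,200:330],None,fx=3,fy=3,interpolation=cv2.INTER_CUBIC) for i in (im2,im3)])[:,:,::-1])
E
```

```text
False
0.6868181205279401 [-1.67  1.37  5.76]
[-0.2   0.37 -1.63] [ 0.1    0.509 -0.014] 0.6847135422419013 15.4917
```

View pics/z4.png

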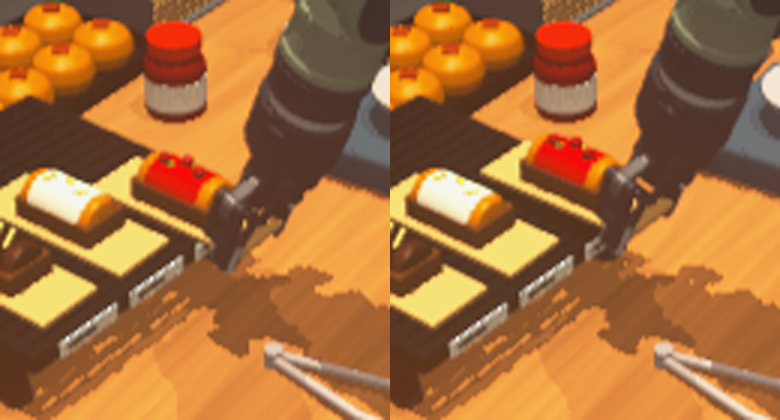

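The wrist now carries 1.6 N, the full weight of board and cake. I'll raise it and check that it is level.

```bash
python3 - <<'E'
from h import *
p=bot.read_position()
bot.move_linear(p+[0,0,.065],speed=.08)
bot.wait(.2)
d=np.deg2rad; yaw=d(-3.5);f=np.array([np.cos(yaw),np.sin(yaw)]);n=np.array([-f[1],f[0]])
C=np.array([.5177,-.0756])
print(bot.read_clock(),bot.read_ft_force().round(2))
im2=bot.camera("side").copy();cv2.imwrite("pics/side6.png",im2[:,:,::-1])
im=bot.camera("top");cv2.imwrite("pics/top6.png",im[:,:,::-1])
z=.076+.085
c=proj("side",[[*(C+f*a+n*b),z] for a,b in((-.08,.03),(.08,.03),(.08,-.03),(-.08,-.03))]);print(c.round(1))
S=4;x0,y0=190,70
v=cv2.resize(im2[y0:y0+140,x0:x0+150],None,fx=S,fy=S,interpolation=cv2.INTER_CUBIC)
cv2.polylines(v,[((c-[x0,y0]+.5)*S).astype(np.int32)],True,(0,255,255),1)
cv2.imwrite("pics/z6.png",v[:,:,::-1])
E
```

```text
16.7 [-0.08 -0.81 -1.56]
[[279.5 154.1]
 [227.7 132.2]
 [244.  122.7]
 [295.1 143.2]]
```

View pics/z6.png

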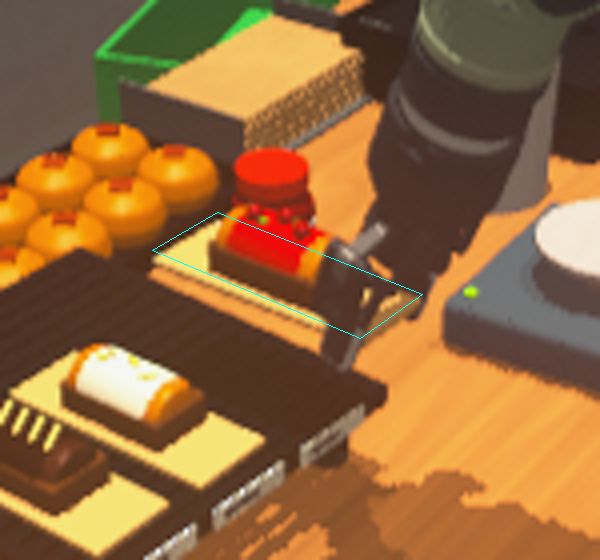

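View pics/top6.png

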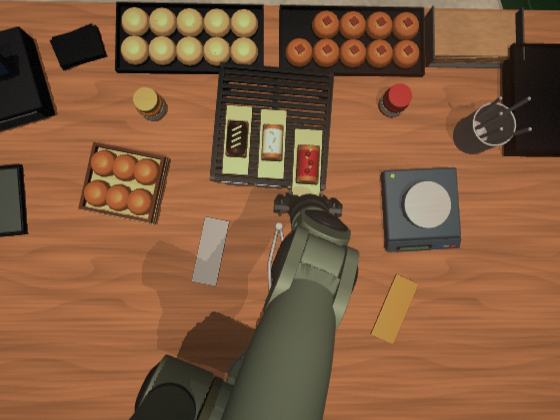

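The overlay of a level board matches the picture (corners (228,132), (244,123), (280,154), (295,143)), so it is level and has not slipped. Next I carry it over the pan.

```bash
python3 - <<'E'
from h import *
p=bot.read_position();C=np.array([.5177,-.0756])
tgt=np.array([.437,-.3663])
P=np.array([*(p[:2]+tgt-C),p[2]])
bot.move_linear(P,speed=.11)
bot.move_linear(P-[0,0,.06],speed=.08)
bot.wait(.2)
print(bot.read_position()-p,bot.read_clock(),bot.read_ft_force().round(2),bot.read_gripper_width())
print(proj("side",[[.4404,-.3663,.076]]),proj("side",[[*tgt,.076+.025]]))
im=bot.camera("top");im2=bot.camera("side")
cv2.imwrite("pics/top7.png",im[:,:,::-1]);cv2.imwrite("pics/side7.png",im2[:,:,::-1])
cv2.imwrite("pics/z7.png",np.hstack([cv2.resize(im[130:270,350:480],None,fx=3,fy=3,interpolation=cv2.INTER_CUBIC),cv2.resize(im2[70:210,260:390],None,fx=3,fy=3,interpolation=cv2.INTER_CUBIC)])[:,:,::-1])
E
```

```text
[-0.08047117 -0.29109278 -0.05945171] 20.7917 [ 0.36  0.21 -0.38] 0.6831963148192429
[[343.29019185 128.13905544]] [[345.16787451 120.6575609 ]]
```

View pics/z7.png

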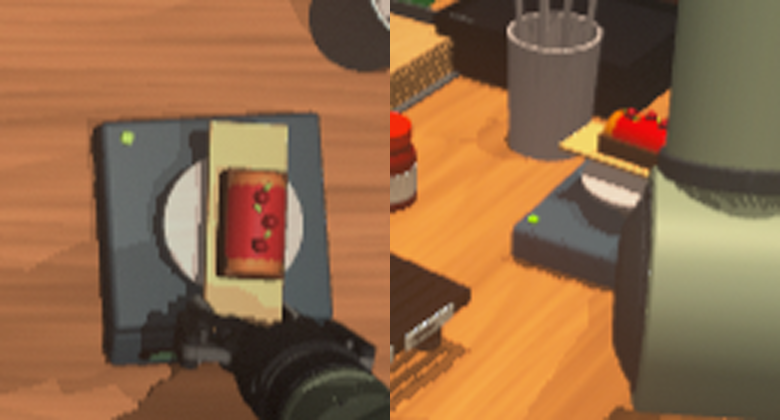

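```bash
python3 - <<'E'
from h import *
z=lambda u,v:(350+u/3,130+v/3)
w=unproj("top",[z(210,122),z(288,126),z(281,322),z(203,315)],.107);print(w.round(4).tolist(),w.mean(0))
p=bot.read_position()
bot.move_linear(p-[0,0,.019],speed=.05)
hit=bot.move_linear(p-[0,0,.030],speed=.02,until_force=2.0)
print(hit,bot.read_position()-p,bot.read_ft_force().round(2),bot.read_clock())
E
```

```text
[[0.5154, -0.3384, 0.107], [0.5127, -0.3982, 0.107], [0.3641, -0.3905, 0.107], [0.3692, -0.3313, 0.107]] [ 0.44035418 -0.3646085   0.107     ]
True [ 1.33283946e-05 -8.72653265e-05 -1.84286950e-02] [-3.71  2.09 11.99] 21.625
```

Contact is where it should be: underside at about 0.076–0.077, the pan's top. I'll ease off 0.5 mm, release and retreat.

```bash
python3 - <<'E'
from h import *
p=bot.read_position()
bot.move_linear(p+[0,0,.0004],speed=.01)
print(bot.read_ft_force().round(2))
bot.set_gripper(1.0);bot.wait(.3)
print(bot.read_gripper_width(),bot.read_ft_force().round(2))
im2=bot.camera("top")
p=bot.read_position();d=np.deg2rad;yaw=d(-3.5);f=np.array([np.cos(yaw),np.sin(yaw),0])
bot.move_linear(p-f*.075+[0,0,0.0],speed=.06)
bot.move_linear(p-f*.08+[0,0,.12],speed=.2)
bot.move_pose([.33,-.05,.28],bot.read_tool_rot())
bot.wait(.3)
print(bot.read_clock())
im=bot.camera("top");s=bot.camera("side")
cv2.imwrite("pics/top8.png",im[:,:,::-1]);cv2.imwrite("pics/side8.png",s[:,:,::-1])
cv2.imwrite("pics/z8.png",np.hstack([cv2.resize(im[130:270,350:480],None,fx=3,fy=3,interpolation=cv2.INTER_CUBIC),cv2.resize(s[70:210,260:390],None,fx=3,fy=3,interpolation=cv2.INTER_CUBIC)])[:,:,::-1])
M,cs,l=boards(im,roi=(210,470,95,270));print(cs)
sub=M.copy();sub[:,:380]=0;ys,xs=np.nonzero(sub);W=unproj("top",np.c_[xs,ys],.082)[:,:2]
print(cv2.minAreaRect((W*1000).astype(np.float32)))
E
```

```text
[-3.22  0.27  5.5 ]
1.0004419788692547 [0.45 0.16 0.22]
26.3083
[([223, 105, 29, 69, 900], [237.1, 140.4]), ([258, 109, 28, 69, 910], [271.7, 144.4]), ([263, 128, 7, 25, 59], [265.2, 140.4]), ([275, 129, 7, 25, 61], [278.7, 141.7]), ([416, 172, 27, 69, 849], [427.7, 207.0])]
((437.3490905761719, -337.21563720703125), (119.63880920410156, 157.566650390625), 89.13359069824219)
```

View pics/z8.png

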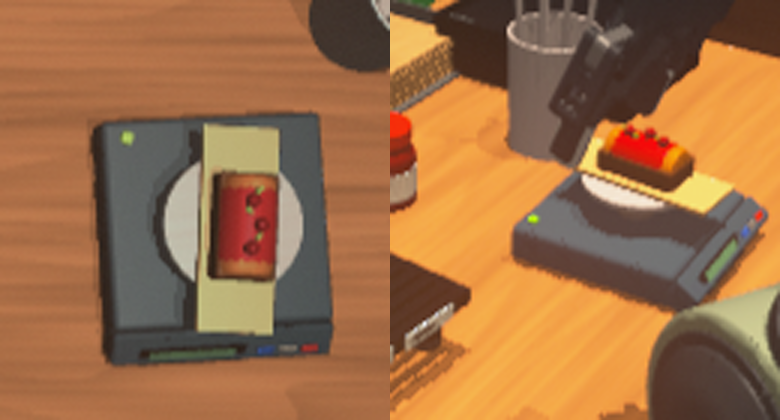

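View pics/top8.png

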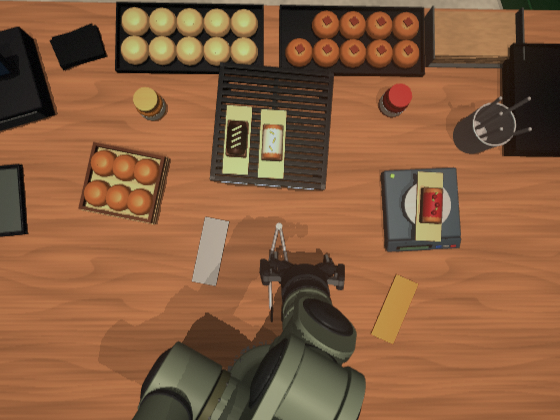

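```bash
python3 - <<'E'
from h import *
im=bot.camera("top")
M,cs,l=boards(im,roi=(412,470,160,270))
ys,xs=np.nonzero(M);W=unproj("top",np.c_[xs,ys],.082)[:,:2]
r=cv2.minAreaRect((W*1000).astype(np.float32));print(r)
i=im.astype(int);R=((i[:,:,0]>120)&(i[:,:,1]<60)).astype(np.uint8);R[:,:410]=0;R[:,450:]=0;R[:180]=0;R[:,:][230:]=0
ys,xs=np.nonzero(R);print(unproj("top",[[xs.mean(),ys.mean()]],.116))
c=np.array(r[0])/1000;d=np.deg2rad;yaw=d(-3.5);f=np.array([np.cos(yaw),np.sin(yaw)]);n=np.array([-f[1],f[0]])
s=bot.camera("side").copy()
k=proj("side",[[*(c+f*a+n*b),.082] for a,b in((-.08,.03),(.08,.03),(.08,-.03),(-.08,-.03))])
v=cv2.resize(s[90:190,300:400],None,fx=5,fy=5,interpolation=cv2.INTER_CUBIC)
cv2.polylines(v,[((k-[300,90]+.5)*5).astype(np.int32)],True,(0,255,255),1);cv2.imwrite("pics/z9.png",v[:,:,::-1])
E
```

```text
((436.7599182128906, -366.39312744140625), (57.82577133178711, 156.78260803222656), 86.95893096923828)
[[ 0.43726482 -0.36395694  0.116     ]]
```

View pics/z9.png

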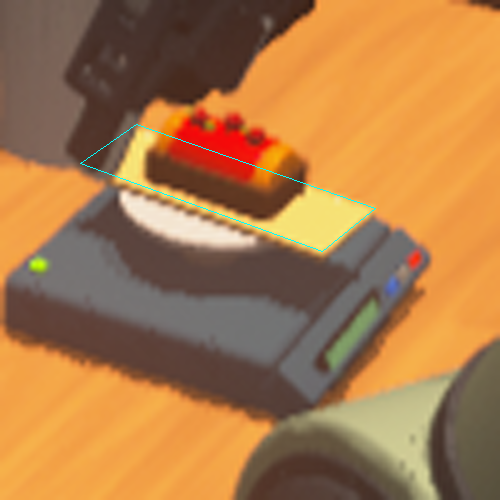

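The board is centred within about 4 mm of the pan, the cake is within about 3 mm of the board's centre, and the level outline fits at the visible front. Handing in.

```bash
python3 -c "
from cell import bot
print(bot.read_clock(),bot.read_gripper_width());print(bot.close_job())"
```

```text
26.5083 1.0039706525088108
the job is handed in; nothing more can be done
None
```

The oak board with the berry cake is on the scale pan, released, and the job was handed in at 26.5 s of the 54 s allowed; no verdict is reported. I pushed the board from behind until it stuck out about 43 mm. I then gripped it across its width at the front end, carried it level and set it on the pan.

**Last checks:**
- **Board:** about 4 mm from the pan's centre, against the 25 mm allowed.
- **Cake:** about 3 mm from the board's centre, against the 15 mm allowed.
- **Flatness:** a level outline matches the board at its front and sides in the side view. The rear end was hidden behind the gripper there, so I could not check it directly.
- **Other cakes:** the chocolate and lemon boards moved by less than a pixel in the top view.

**Readings that stood out:** the wrist showed 12 N when the board touched the pan, although the stop was set at 2 N; I eased off before letting go. During the carry it read only 0.4 N at the stop above the pan, where 1.6 N was expected, although the picture showed the board still held and in place.

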